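# Put the sprig mould away and shut the stayed lid

### The job

Put the white plaster sprig mould that stands to the right of the wooden chest into the chest, flat on its floor and the same way up as it stands now, while the lid is still locked open, and let go of it. Then unlock the folding lid stay by lifting its knee past centre by the red knob, up and towards the chest's front, and lower the lid gently until it is fully shut - no slamming. Leave the glaze jar and the green cup beside the chest where they stand.

Things in the scene. Friction and masses are not known exactly. Their poses are not given: they have to be found in the camera images.
- chest: Open wooden chest, fixed to the table, 215 (x) x 220 (y) x 80 (z) mm, walls and floor 8 mm thick. Origin: centre of its underside. +x points from its front to its hinge side, +y to its left, z up; the front faces the robot, turned by up to 0.2 rad. The inner floor is 8 mm above the origin, free in the front half; an orange card box lies in the rear half.
- lid_hinge (a point): Middle of the lid's hinge line, on the chest's rear upper edge: chest frame (0.1075, 0, 0.080) m; the line runs along the chest's y. The lid's underside passes through this line at every angle; shut, the underside is 80 mm and the outer face 92 mm above the table.
- lid (a joint): Lid angle, rad: 0 = shut flat on the chest, 1.48 = locked open, just short of upright. Plywood, 223 mm from hinge to free edge, 220 wide, 12 thick, 0.3 kg. Stiff hinges (friction 0.45 N m): with the stay unlocked it stays at any angle; 2 to 4 N near the free edge, on the outer face (which faces away from the robot when open), push it down. It cannot be lowered while the stay is locked.
- lid_edge (a point): Middle of the lid's free edge, on its outer face, 223 mm from the hinge line (axes turn with the lid).
- stay_knee (a joint): Opening of the folding stay's knee, rad: 3.02 = locked (the knee sags about 8 mm past the straight line, on its stop), 2.86 = links in line (centre), below 2.86 = past centre, unlocked; 0 = folded with the lid shut. It falls as the knee is lifted.
- knee_grip (a point): Centre of the red knob on the knee of the steel stay, a cylinder 15 mm in diameter, 36 long, along the chest's y, on the chest's right (-y) side, centred 58 mm outside its wall on a thinner stem; locked, it is about 124 mm above the table. Free below; can be pinched from above with fingers closing along the chest's x, and turns between them. 1 to 4 N lift it.
- stay_pivot (a point): Point on the fixed axis (along the chest's y) of the stay's lower pin, at chest frame (-0.0165, -0.168, 0.058) m. The knob moves on a circle of radius 90 mm round it, starting above and behind (+x) it, upward and to the front. 30 mm along this circle it is safely past centre (the lid sinks by up to 0.15 rad meanwhile) and stays there when let go.
- mould_center (a point): Centre of the loose white plaster sprig mould, a block 52 (its x) x 70 (its y) x 31 (z) mm with a round hollow on top, 0.11 to 0.23 kg, standing on the table right of the chest. The point is half-way up (15.5 mm). Grasp it across its 52 mm.
- cone_box_center (a point): Centre of the small orange card box, 46 x 92 x 34 mm, that lies loose in the rear half of the chest.
- glaze_jar_center (a point): Centre of a loose glaze jar (white, dark grey lid), 63 mm wide, 78 mm high, left of the chest; leave it alone.
- cup_center (a point): Centre of a loose green cup, 65 mm wide, 71 mm high, left of the chest; leave it alone.
There are look-alikes about, which are no part of the job. Leave any pink or purple look-alike of the part that bears mould_center alone.

How it is judged (in metres and radians):
On the way, in this order (a step that is already met when the one before it is completed fails the run):
1. the mould stands flat on the chest's floor, let go, with the lid still locked open (x of mould_center in the frame of chest between -0.1 and 0.1 m and y of mould_center in the frame of chest between -0.102 and 0.102 m and z of mould_center in the frame of chest between 0.015 and 0.03 m and angle between mould_center's own z axis and vertical below 0.15 rad and contact force between the fingers and mould below 0.2 N and value of joint lid above 1.4 rad and value of joint stay_knee above 2.95 rad), for 0.2 s.
2. the stay's knee has been lifted past centre (value of joint stay_knee below 2.76 rad), for 0.1 s.
At the end, for the whole second after the job is handed in: The lid is fully shut (within 0.03 rad) and at rest, and the sprig mould lies still inside the chest, flat on its floor (upright within 0.15 rad) (x of mould_center in the frame of chest between -0.1 and 0.1 m and y of mould_center in the frame of chest between -0.102 and 0.102 m and z of mould_center in the frame of chest between 0.015 and 0.03 m and angle between mould_center's own z axis and vertical below 0.15 rad and value of joint lid below 0.03 rad and velocity of joint lid between -0.05 and 0.05 rad/s and linear speed of mould below 0.02 m/s); the robot touches nothing.
It fails at once if the lid is slammed (it closes faster than 2.5 rad/s) (velocity of joint lid below -2.5 rad/s).
It fails at once if the glaze jar or the green cup is moved by more than 3 cm (distance of any of glaze_jar_center, cup_center from where it was at the start of the episode above 0.03 m).
It also fails if it takes over 64 s, if anything falls off the work surface, if the arm or the gripper's body presses on something with over 40 N, if the wrist force passes 120 N, or if a joint passes its speed limit or range.

### The arm

A 7-joint arm with a two-finger parallel gripper is mounted at the origin on a cart in front of the work surface, level with it; the furniture and walls round the work are solid. World frame = base frame: x ahead of the robot, y to its left, z up, the work surface at z = 0. Lengths are in mm, angles in rad, forces in N, time in s.
With the tool pointing down it reaches from about 425 to 950 mm from the base axis. Payload 4.7 kg.
Tool frame: the origin (TCP) lies on the centre line of the jaws, within the pads' length; the fingertips stand 11 mm ahead of it and the grasp point (between the pads) lies 8 mm behind it; x points along the fingers, y is the direction in which the jaws open and shut, and the axes are right-handed (so a half turn about x gives the same grasp; the last joint's range is limited). The gripper opens to 87 mm and grips with 3 to 60 N. Pads are 19 mm wide; open, the fingers measure 117 mm over their backs; the gripper's body (75 mm by 190 mm) begins 51 mm behind the grasp point.
Start: joints at [-1.372, 0.469, -0.049, 1.532, 0.024, 1.141, -0.082], TCP at [152.395, 657.589, 233.573] pointing down, gripper open.
Joint ranges: [-2.59, 2.59], [-0.33, 1.99], [-1.39, 1.29], [0.1, 2.45], [-1.04, 4.18], [0.21, 1.99], [-2.66, 2.66]. Speed limits (rad/s): [2.57, 2.57, 3.14, 3.14, 3.14, 3.14, 3.14].

### API

Orientations are given as a unit quaternion [w, x, y, z].
In Python, from rig import status, vision, order gives the robot as it stands. The module is installed in compiled form; this text tells all that it offers.
- The arm moves only by the tool drive_tool, never from a script. Its argument "commands" is a list of rows, each an object with "linear": the shift along the tool's x, y, z in m, a list of three; "rotation": the turn, a rotation vector about the tool's x, y, z in degrees, a list of three. In form: [{"linear": [x, y, z], "rotation": [ax, ay, az]}, ...]. A call has 1 to 5 rows; each row is the pose to reach, as a shift and turn from the pose commanded when the call began, along the tool's axes at that moment; what a row does not reach only later rows make up. A row lasts 1/12 s, in which the tool goes at most 41.7 mm and 7.16 degrees, less where a joint would pass 70% of its speed; a pose out of reach is approached as far as the arm can. A call with a gripper value outside its range is refused whole. "gripper" is the finger opening in m, from 0 to 0.087, set as the call begins (left out, the last holds). The fingers move at their own pace and stop on an object; "squeeze" is the grip in N (left out, the last holds). Time passes only in rows, so rows that repeat a pose let the fingers close. It gives the time, the measured TCP pose, the force and the opening at its end, in the units of the state.
- status.read_state(): the state, without advancing time (a new reading comes with each control period).
- vision.get_image(name): name is "side" or "top" or "wrist"; returns a dict with "image" (384x512x3 uint8, red, green, blue), "depth" (384x512 float32, mm along the optical axis (not along the pixel's ray), 0 where there is no reading), "fx", "fy", "cx", "cy" (pixels), "T" (4x4, takes a point from camera to world coordinates). Camera axes: x right, y down, z forward; pixel columns grow to the right and rows downward; lengths in mm; the calibration is good to about 2 mm. A picture is of the moment at which its call begins.
- order.close_job(): hands the job in, once; it reports no verdict.
The state is a dict: "t": time; "joints": joint angles; "qvel": joint speeds; "effort": joint torques, N m; "tcp_pos": TCP position; "eef_rot": TCP orientation; "force": force on the tool from outside, world axes, zero at the start; "moment": the same for the moment, N m; "width": opening from 0.0 (shut) to 1.0 (fully open).
Only numpy, scipy, OpenCV 4.12 (cv2) and the standard library are available. Lean on these libraries where they do the work, as an engineer would, in place of code of your own. Each camera call takes 0.05 s, during which the arm holds its last target.

## Working session

There is one attempt and no reset: what is moved stays moved. The work goes in short steps, Python scripts to look and compute and a tool call to move; the robot and the scene stay as the last step left them, time stands still between calls to the robot, and variables do not carry over. Pictures are saved under pics/ and viewed, and the job is handed in when it is done.

Besides the shell and the picture viewer there is one more tool, called after "Call:" by a JSON object that holds its "method" and its "body", one argument or row to a line. drive_tool: Moves the arm, as the interface text tells. Its arguments: {"type":"object","properties":{"commands":{"type":"array","items":{"type":"object","properties":{"linear":{"type":"array","items":{"type":"number"}},"rotation":{"type":"array","items":{"type":"number"}}}}},"gripper":{"type":"number"},"squeeze":{"type":"number"}},"required":["commands"]}

```bash
mkdir -p pics && cat > h.py <<'E'
import numpy as np, cv2
from rig import status, vision, order
def snap(name,fn,scale=1.0,crop=None):
    d=vision.get_image(name); im=cv2.cvtColor(d["image"],cv2.COLOR_RGB2BGR)
    np.savez("pics/"+fn+".npz",**d)
    cv2.imwrite("pics/"+fn+".png",im); return d
def load(fn): return dict(np.load("pics/"+fn+".npz"))
def px(d,u,v,z=None,r=1):
    if z is None:
        p=d["depth"][v-r:v+r+1,u-r:u+r+1]; z=np.median(p[p>0])
    c=np.array([(u-d["cx"])/d["fx"]*z,(v-d["cy"])/d["fy"]*z,z,1]); return (d["T"]@c)[:3]
def cloud(d):
    h,w=d["depth"].shape; v,u=np.mgrid[:h,:w]; z=d["depth"]
    P=np.stack([(u-d["cx"])/d["fx"]*z,(v-d["cy"])/d["fy"]*z,z,np.ones_like(z)],-1)
    return (P@d["T"].T)[...,:3]
def crop(fn,u0,v0,u1,v1,s,out):
    im=cv2.imread("pics/"+fn+".png")[v0:v1,u0:u1]
    cv2.imwrite("pics/"+out+".png",cv2.resize(im,None,fx=s,fy=s,interpolation=cv2.INTER_CUBIC))
E
python3 - <<'E'
from h import *
print(status.read_state())
for n in ("side","top"):
    d=snap(n,n+"0"); print(n,d["T"].round(2).tolist(),d["fx"],d["cx"],d["cy"])
a=cv2.imread("pics/side0.png");b=cv2.imread("pics/top0.png")
E
```

```text
{'t': 0.0, 'joints': array([-1.37190317,  0.46945205, -0.04858648,  1.53366378,  0.02412004,
        1.14100148, -0.0822722 ]), 'qvel': array([-0.00088656, -0.00064647, -0.00027379, -0.00073174, -0.00073921,
        0.00095966, -0.00091734]), 'effort': array([-4.40198510e-04, -5.07987356e+01, -8.08656542e-02, -2.36151481e+01,
       -6.13874733e-02,  3.79816443e-02,  1.76407029e-04]), 'tcp_pos': array([152.30539148, 657.01160086, 232.50500306]), 'eef_rot': array([ 0.70248202,  0.07965826,  0.70257269, -0.08102586]), 'force': array([-0.1327766 ,  0.53398751,  0.52915675]), 'moment': array([-0.00433346, -0.03471447, -0.03431437]), 'width': 1.003617086816048}
side [[1.0, 0.03, 0.0, 483.71], [0.01, -0.33, 0.94, -1223.67], [0.03, -0.94, -0.33, 562.93], [0.0, 0.0, 0.0, 1.0]] 417.5211027487879 251.35190488940955 190.7374193279675
top [[-0.01, -0.99, 0.12, 336.36], [-1.0, 0.01, 0.03, 40.81], [-0.03, -0.12, -0.99, 1410.14], [0.0, 0.0, 0.0, 1.0]] 458.8091484441498 251.88107684287732 190.71633798216993
```

View pics/side0.png

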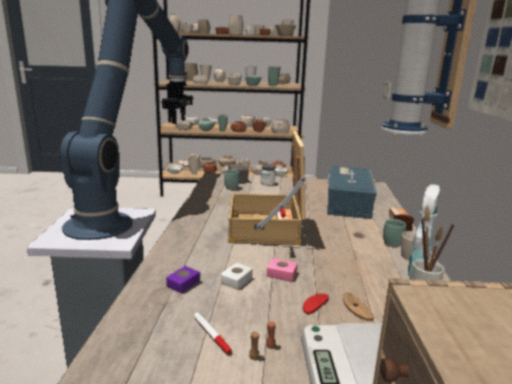

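View pics/top0.png

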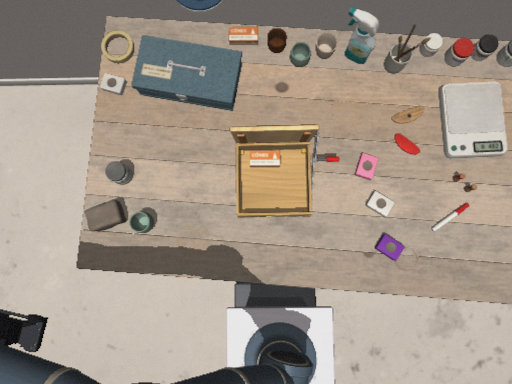

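The side view shows the chest at about (265,218), the white mould at (237,275), pink at (282,270), and purple at (184,278). In the top view the chest is at (274,179), the white mould at (380,204), and the red knob at about (331,158). Next I'll enlarge these areas.

```bash
python3 - <<'E'
from h import *
crop("top0",220,110,420,260,4,"topc")
crop("side0",200,120,320,300,3.3,"sidec")
d=load("top0"); P=cloud(d)
im=d["image"].astype(int)
m=(P[...,2]>22)&(P[...,2]<45)
sub=np.zeros_like(m); sub[185:225,360:400]=1
m&=sub
p=P[m]; print(len(p),p.mean(0),p.min(0),p.max(0))
print(cv2.minAreaRect(p[:,:2].astype(np.float32)))
for u,v in [(236,216),(312,216),(331,159),(325,156),(318,158),(312,145),(238,145),(274,210),(274,180)]: print(u,v,px(d,u,v).round(1))
E
```

```text
415 [ 457.27650124 -305.61431995   30.10853833] [ 421.35398851 -348.42955581   22.00792641] [ 493.63169725 -267.59074692   40.26967024]
((457.91937255859375, -305.9327697753906), (69.90796661376953, 53.2498893737793), 57.30181121826172)
236 216 [424.8 128.1   1.1]
312 216 [ 4.224e+02 -1.051e+02 -4.000e-01]
331 159 [ 574.2 -148.5  132.6]
325 156 [ 608.  -149.4    3. ]
318 158 [ 578.5 -112.7  127.8]
312 145 [ 643.8 -110.2    1.3]
238 145 [629.7 116.3  80.9]
274 210 [441.5  11.2   8.5]
274 180 [533.9   9.9   9.8]
```

View pics/topc.png

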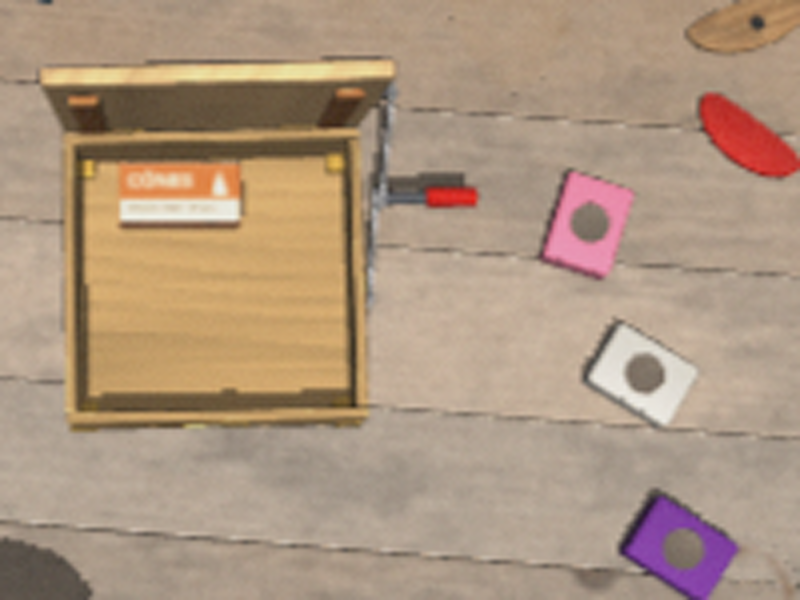

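View pics/sidec.png

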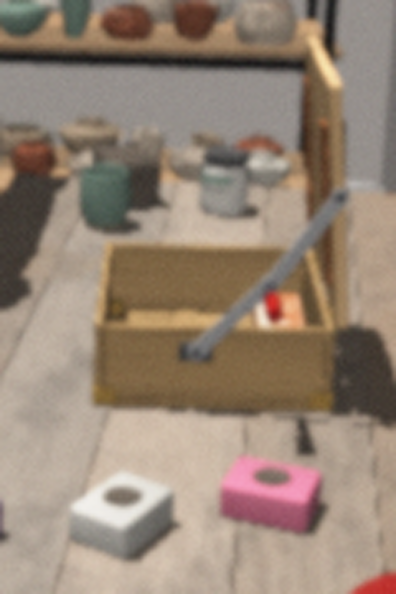

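```bash
python3 - <<'E'
from h import *
d=load("top0"); P=cloud(d)
def ray(d,u,v,z):
    o=d["T"][:3,3]; r=d["T"][:3,:3]@np.array([(u-d["cx"])/d["fx"],(v-d["cy"])/d["fy"],1]); return o+r*(z-o[2])/r[2]
for n,(u,v) in dict(FL=(68,413),FR=(367,410),RL=(66,140),RR=(359,136)).items(): print(n,ray(d,220+u/4-.4,110+v/4-.4,80).round(1))
m=(abs(P[...,2]-79)<6); s=np.zeros_like(m); s[135:225,225:320]=1; m&=s
p=P[m]; print(len(p),np.median(p[:,2])); r=cv2.minAreaRect(p[:,:2].astype(np.float32)); print(r, cv2.boxPoints(r))
cv2.imwrite("pics/mask.png",cv2.resize((m*255).astype(np.uint8)[110:260,220:420],None,fx=3,fy=3,interpolation=0))
# mould
m=(P[...,2]>26)&(P[...,2]<40); s=np.zeros_like(m); s[185:225,360:400]=1; p=P[m&s][:,:2]
r=cv2.minAreaRect(p.astype(np.float32)); print(r,cv2.boxPoints(r))
for n,(u,v) in dict(a=(620,321),b=(697,371),c=(664,424),d=(586,374)).items(): print(n,ray(d,220+u/4-.4,110+v/4-.4,31).round(1))
# knob red
im=d["image"].astype(int); m=(im[...,0]>150)&(im[...,1]<60); s=np.zeros_like(m); s[145:170,320:345]=1; m&=s
q=P[m]; v,u=np.nonzero(m); print("knob",len(q),q.round(1)[:20].tolist(),u.min(),u.max(),v.min(),v.max(),ray(d,u.mean(),v.mean(),126).round(1))
d=load("side0");im=d["image"].astype(int);P=cloud(d); m=(im[...,0]>130)&(im[...,1]<70)&(im[...,2]<70); s=np.zeros_like(m); s[200:225,270:295]=1; m&=s; v,u=np.nonzero(m); print(u.mean(),v.mean(),u.min(),u.max(),v.min(),v.max(),np.median(P[m],0),P[m].min(0),P[m].max(0))
E
```

```text
FL [429.  121.4  80. ]
FR [428.8 -95.2  80. ]
RL [631.2 121.9  80. ]
RR [630.9 -94.1  80. ]
809 79.89515335864644
((530.354736328125, 12.801254272460938), (215.63377380371094, 224.7984161376953), 0.4210359752178192) [[ 421.71484   124.40514 ]
 [ 423.3667   -100.3872  ]
 [ 638.9946    -98.802635]
 [ 637.3428    125.98971 ]]
((457.85528564453125, -305.8896789550781), (69.8823013305664, 53.12911605834961), 57.34949493408203) [[ 416.63733 -320.9774 ]
 [ 461.37085 -349.64127]
 [ 499.07324 -290.80197]
 [ 454.33972 -262.1381 ]]
a [ 497.2 -291.3   31. ]
b [ 458.8 -347.    31. ]
c [ 419.4 -320.8   31. ]
d [ 457.5 -264.4   31. ]
knob 49 [[580.1, -137.4, 132.6], [579.6, -139.9, 134.7], [579.9, -143.0, 132.9], [580.8, -146.5, 128.2], [580.9, -149.4, 127.2], [579.7, -151.3, 133.6], [579.7, -154.2, 133.0], [581.3, -158.3, 124.5], [579.7, -159.8, 132.9], [579.6, -162.5, 133.4], [579.8, -165.5, 132.2], [576.8, -137.0, 134.8], [577.5, -140.4, 131.1], [577.2, -143.0, 132.3], [576.8, -145.5, 134.1], [576.9, -148.5, 133.2], [577.1, -151.4, 132.4], [577.2, -154.3, 131.6], [576.5, -156.6, 134.8], [577.2, -160.0, 130.9]] 327 338 157 161 [ 576.4 -153.2  126. ]
282.40909090909093 212.5 281 284 209 216 [ 573.98162389 -166.43178658  130.28677459] [ 570.53213471 -174.24233553  122.00290838] [ 578.19368276 -141.9981829   133.23867123]
```

View pics/mask.png

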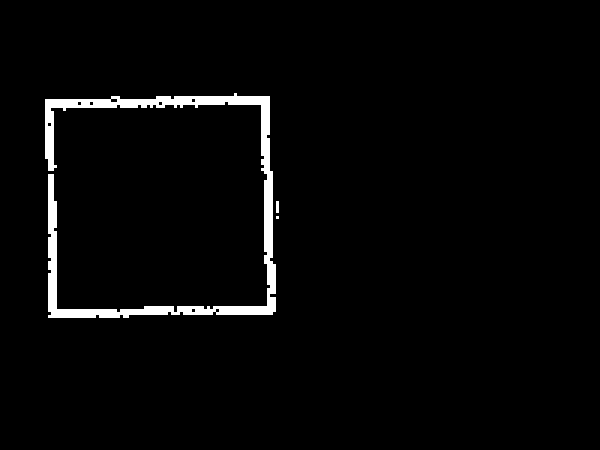

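```bash
cat >> h.py <<'E'
from scipy.spatial.transform import Rotation as R
def pose():
    s=status.read_state(); q=s["eef_rot"]; return s,np.array(s["tcp_pos"]),R.from_quat([q[1],q[2],q[3],q[0]])
def down(yaw):  # tool x down, tool y at world yaw deg
    y=np.array([np.cos(np.radians(yaw)),np.sin(np.radians(yaw)),0]); x=np.array([0,0,-1.]); return R.from_matrix(np.stack([x,y,np.cross(x,y)],1))
def plan(pts,yaw=None):
    s,p,r=pose(); ry=r.as_matrix()[:,1]
    print("t",round(s["t"],2),"tcp",p.round(1),"yaw",round(np.degrees(np.arctan2(ry[1],ry[0])),1),"tilt x",r.as_matrix()[:,0].round(3),"F",np.round(s["force"],1),"w",round(s["width"]*87,1))
    for q in pts:
        q=np.array(q,float); l=r.inv().apply(q-p)/1000; rv=(r.inv()*down(yaw)).as_rotvec(degrees=True) if yaw is not None else 0
        print(" ->",q.round(1),"lin",l.round(4).tolist(),"rot",np.round(rv,2).tolist(),"d",round(np.linalg.norm(q-p)))
E
python3 - <<'E'
from h import *
from scipy.optimize import least_squares
d=load("top0"); P=cloud(d)
m=(abs(P[...,2]-79)<6); s=np.zeros_like(m); s[135:225,225:314]=1; p=P[m&s][:,:2]
def f(x):
    c,sn=np.cos(x[2]),np.sin(x[2]); q=p-x[:2]; X=q[:,0]*c+q[:,1]*sn; Y=-q[:,0]*sn+q[:,1]*c
    a=abs(X)-103.5;b=abs(Y)-106  # mid-rim rectangle
    sd=np.where((a>0)&(b>0),np.hypot(a,b),np.maximum(a,b)); return np.maximum(abs(sd)-4,0)+.05*abs(sd)
o=least_squares(f,[530,12.5,.0],loss="soft_l1",x_scale=[1,1,.01],diff_step=1e-4); print(o.x,o.cost)
x,y,t=o.x
Rz=np.array([[np.cos(t),-np.sin(t)],[np.sin(t),np.cos(t)]])
for n,l in dict(knob=(44.7,-168),hinge=(107.5,0),pivot=(-16.5,-168)).items(): print(n,Rz@l+[x,y])
m=(P[...,2]>32)&(P[...,2]<52); s=np.zeros_like(m); s[145:175,240:290]=1; b=P[m&s]; print("box",cv2.minAreaRect(((b[:,:2]-[x,y])@Rz).astype(np.float32)))
plan([(158,657,233)],yaw=-34)
E
```

```text
[5.29713497e+02 1.50442920e+01 8.37096977e-03] 31.996814170183544
knob [ 575.81823709 -152.57564389]
hinge [637.20973031  15.94416076]
pivot [ 514.62038132 -153.08794126]
box ((72.99793243408203, 22.279335021972656), (56.90288162231445, 148.50173950195312), 0.06136900186538696)
t 0.1 tcp [152.3 657.1 232.6] yaw 77.0 tilt x [-0.    -0.002 -1.   ] F [ 0.7  0.2 -0.1] w 87.1
 -> [158. 657. 233.] lin [-0.0004, 0.0012, 0.0056] rot [110.95, 0.1, 0.06] d 6
```

```bash
python3 - <<'E'
from h import *
s,p,r=pose()
nodes=[(60,620,270),(43,560,300),(22,520,310),(0,490,310),(-18,500,260),(-33.75,551,140)]
for az,rad,z in nodes:
    q=np.array([rad*np.cos(np.radians(az)),rad*np.sin(np.radians(az)),z]); 
    if az<-30: q[:2]=[457.5,-306]
    l=r.inv().apply(q-p); rn=down(az if az>-30 else -33)
    print(az,q.round(0),(l/1000).round(3).tolist(),(r.inv()*rn).as_rotvec(degrees=True).round(2).tolist(),np.linalg.norm(l).round(0)); p,r=q,rn
E
```

```text
60 [310. 537. 270.] [-0.037, -0.081, 0.181] [16.95, 0.02, 0.1] 202.0
43 [410. 382. 300.] [-0.03, -0.084, 0.164] [17.0, 0.0, 0.0] 187.0
22 [482. 195. 310.] [-0.01, -0.075, 0.186] [21.0, 0.0, 0.0] 201.0
0 [490.   0. 310.] [0.0, -0.066, 0.184] [22.0, 0.0, 0.0] 195.0
-18 [ 476. -155.  260.] [0.05, -0.014, 0.155] [18.0, 0.0, 0.0] 163.0
-33.75 [ 458. -306.  140.] [0.12, 0.03, 0.15] [15.0, 0.0, 0.0] 194.0
```

Call:
{"method": "drive_tool", "body": {
  "commands": [
    {"linear": [-0.037,-0.081,0.181],"rotation": [17,0,0]},
    {"linear": [-0.037,-0.081,0.181],"rotation": [17,0,0]},
    {"linear": [-0.037,-0.081,0.181],"rotation": [17,0,0]},
    {"linear": [-0.037,-0.081,0.181],"rotation": [17,0,0]},
    {"linear": [-0.037,-0.081,0.181],"rotation": [17,0,0]}
  ],
  "gripper": 0.087
}}

```text
t: 0.52
tcp_pos: [313.0, 535.4, 270.7]
eef_rot: [0.683, 0.184, 0.682, -0.184]
force: [1.0, -0.4, 0.3]
width: 0.994
```

Call:
{"method": "drive_tool", "body": {
  "commands": [
    {"linear": [-0.03,-0.084,0.164],"rotation": [17,0,0]},
    {"linear": [-0.03,-0.084,0.164],"rotation": [17,0,0]},
    {"linear": [-0.03,-0.084,0.164],"rotation": [17,0,0]},
    {"linear": [-0.03,-0.084,0.164],"rotation": [17,0,0]},
    {"linear": [-0.03,-0.084,0.164],"rotation": [17,0,0]}
  ]
}}

```text
t: 0.93
tcp_pos: [414.0, 377.3, 301.4]
eef_rot: [0.648, 0.284, 0.646, -0.285]
force: [0.2, -0.7, 0.4]
width: 1.002
```

Call:
{"method": "drive_tool", "body": {
  "commands": [
    {"linear": [-0.01,-0.075,0.186],"rotation": [21,0,0]},
    {"linear": [-0.01,-0.075,0.186],"rotation": [21,0,0]},
    {"linear": [-0.01,-0.075,0.186],"rotation": [21,0,0]},
    {"linear": [-0.01,-0.075,0.186],"rotation": [21,0,0]},
    {"linear": [-0.01,-0.075,0.186],"rotation": [21,0,0]}
  ]
}}

```text
t: 1.35
tcp_pos: [482.7, 192.2, 310.6]
eef_rot: [0.586, 0.396, 0.585, -0.397]
force: [-0.1, -0.5, 0.5]
width: 1.0
```

```bash
python3 -c "
from h import *
plan([(490,0,310)],0)"
```

```text
t 1.35 tcp [482.7 192.2 310.6] yaw 21.8 tilt x [ 0.    -0.001 -1.   ] F [-0.1 -0.5  0.5] w 87.0
 -> [490.   0. 310.] lin [0.0007, -0.0646, 0.1812] rot [21.81, 0.03, 0.01] d 192
```

Tracking is good, so I'll carry on to a point above the mould.

Call:
{"method": "drive_tool", "body": {
  "commands": [
    {"linear": [0,-0.065,0.181],"rotation": [22,0,0]},
    {"linear": [0,-0.065,0.181],"rotation": [22,0,0]},
    {"linear": [0,-0.065,0.181],"rotation": [22,0,0]},
    {"linear": [0,-0.065,0.181],"rotation": [22,0,0]},
    {"linear": [0,-0.065,0.181],"rotation": [22,0,0]}
  ]
}}

```text
t: 1.77
tcp_pos: [488.8, -1.4, 310.6]
eef_rot: [-0.499, -0.501, -0.498, 0.502]
force: [0.7, -1.1, 0.3]
width: 0.999
```

Call:
{"method": "drive_tool", "body": {
  "commands": [
    {"linear": [0.05,-0.014,0.155],"rotation": [18,0,0]},
    {"linear": [0.05,-0.014,0.155],"rotation": [18,0,0]},
    {"linear": [0.05,-0.014,0.155],"rotation": [18,0,0]},
    {"linear": [0.05,-0.014,0.155],"rotation": [18,0,0]}
  ]
}}

```text
t: 2.1
tcp_pos: [474.4, -153.5, 259.9]
eef_rot: [0.415, 0.573, 0.415, -0.573]
force: [0.6, 0.8, 0.2]
width: 0.998
```

Call:
{"method": "drive_tool", "body": {
  "commands": [
    {"linear": [0.12,0.03,0.15],"rotation": [15,0,0]},
    {"linear": [0.12,0.03,0.15],"rotation": [15,0,0]},
    {"linear": [0.12,0.03,0.15],"rotation": [15,0,0]},
    {"linear": [0.12,0.03,0.15],"rotation": [15,0,0]},
    {"linear": [0.12,0.03,0.15],"rotation": [15,0,0]}
  ]
}}

```text
t: 2.52
tcp_pos: [455.3, -305.7, 138.0]
eef_rot: [-0.336, -0.621, -0.337, 0.623]
force: [1.3, 0.3, -0.1]
width: 1.0
```

```bash
python3 - <<'E'
from h import *
d=snap("wrist","w1"); plan([(457.5,-306,19)],-33)
E
```

```text
t 2.57 tcp [ 452.9 -309.   136.2] yaw -33.5 tilt x [-0.007 -0.003 -1.   ] F [-0.6 -3.  -1.1] w 86.7
 -> [ 457.5 -306.    19. ] lin [0.1171, 0.0027, -0.0057] rot [-0.47, 0.35, 0.25] d 117
```

View pics/w1.png

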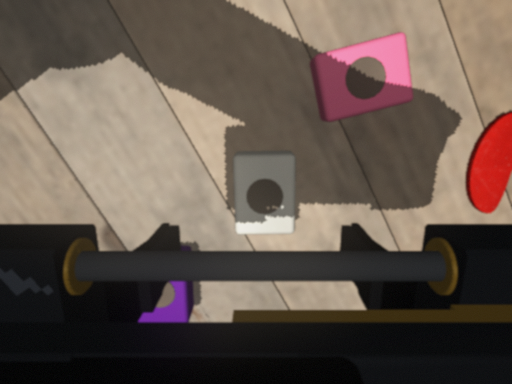

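The wrist view shows the white mould at (236–294, 153–234), square to the jaws and centred between them. I'll measure it here as a cross-check.

```bash
python3 - <<'E'
from h import *
d=load("w1"); P=cloud(d)
m=(P[...,2]>22)&(P[...,2]<40); s=np.zeros_like(m); s[140:240,225:305]=1; q=P[m&s]
r=cv2.minAreaRect(q[:,:2].astype(np.float32)); print(len(q),np.median(q[:,2]),r)
d=snap("wrist","w2"); P=cloud(d)
m=(P[...,2]>22)&(P[...,2]<40); q=P[m&s]
r=cv2.minAreaRect(q[:,:2].astype(np.float32)); print(len(q),np.median(q[:,2]),r)
plan([(457.5,-306,60),(457.5,-306,19)],-33)
E
```

```text
4888 30.43643311512065 ((457.9123229980469, -309.6308898925781), (70.15647888183594, 52.02863311767578), 58.43039321899414)
5021 30.439693585974396 ((458.06573486328125, -309.7713928222656), (69.89521789550781, 51.95547103881836), 57.74650192260742)
t 2.62 tcp [ 453.8 -306.5  137.6] yaw -33.5 tilt x [-0.006 -0.    -1.   ] F [-1.   1.5 -0. ] w 87.0
 -> [ 457.5 -306.    60. ] lin [0.0776, 0.0032, -0.0028] rot [-0.45, 0.22, 0.29] d 78
 -> [ 457.5 -306.    19. ] lin [0.1186, 0.0034, -0.003] rot [-0.45, 0.22, 0.29] d 119
```

Call:
{"method": "drive_tool", "body": {
  "commands": [
    {"linear": [0.04,0.0045,-0.002],"rotation": [-0.9,0.2,0.3]},
    {"linear": [0.075,0.0045,-0.002],"rotation": [-0.9,0.2,0.3]},
    {"linear": [0.1,0.0045,-0.002],"rotation": [-0.9,0.2,0.3]},
    {"linear": [0.1185,0.0045,-0.002],"rotation": [-0.9,0.2,0.3]},
    {"linear": [0.1185,0.0045,-0.002],"rotation": [-0.9,0.2,0.3]}
  ]
}}

```text
t: 3.03
tcp_pos: [460.7, -301.3, 19.0]
eef_rot: [0.341, 0.62, 0.344, -0.618]
force: [-0.3, 0.5, -0.4]
width: 1.001
```

Call:
{"method": "drive_tool", "body": {
  "commands": [
    {"linear": [0,0,0],"rotation": [0,0,0]},
    {"linear": [0,0,0],"rotation": [0,0,0]},
    {"linear": [0,0,0],"rotation": [0,0,0]},
    {"linear": [0,0,0],"rotation": [0,0,0]},
    {"linear": [0,0,0],"rotation": [0,0,0]}
  ],
  "gripper": 0.03,
  "squeeze": 20
}}

```text
t: 3.45
tcp_pos: [463.0, -304.3, 23.1]
eef_rot: [0.344, 0.621, 0.341, -0.616]
force: [0.3, 0.8, -0.4]
width: 0.705
```

Call:
{"method": "drive_tool", "body": {
  "commands": [
    {"linear": [0,0,0],"rotation": [0,0,0]},
    {"linear": [0,0,0],"rotation": [0,0,0]},
    {"linear": [0,0,0],"rotation": [0,0,0]}
  ]
}}

```text
t: 3.7
tcp_pos: [462.3, -303.9, 22.5]
eef_rot: [0.343, 0.621, 0.341, -0.617]
force: [-1.6, 2.0, 5.5]
width: 0.597
```

Call:
{"method": "drive_tool", "body": {
  "commands": [
    {"linear": [-0.03,0,0],"rotation": [0,0,0]},
    {"linear": [-0.07,0,0],"rotation": [0,0,0]},
    {"linear": [-0.11,0,0],"rotation": [0,0,0]},
    {"linear": [-0.15,0,0],"rotation": [0,0,0]},
    {"linear": [-0.17,0,0],"rotation": [0,0,0]}
  ]
}}

```text
t: 4.12
tcp_pos: [462.3, -305.7, 196.1]
eef_rot: [0.344, 0.622, 0.339, -0.616]
force: [0.4, -0.4, -1.6]
width: 0.592
```

```bash
python3 - <<'E'
from h import *
snap("side","s2")
crop("s2",120,100,320,300,3,"s2c")
plan([(480,14,190)],1)
E
```

```text
t 4.17 tcp [ 463.6 -306.6  198.4] yaw -32.2 tilt x [ 0.016 -0.004 -1.   ] F [ 1.1 -1.1 -0.6] w 51.7
 -> [480.  14. 190.] lin [0.0074, -0.1571, -0.28] rot [-33.19, -0.03, -0.96] d 321
```

View pics/s2c.png

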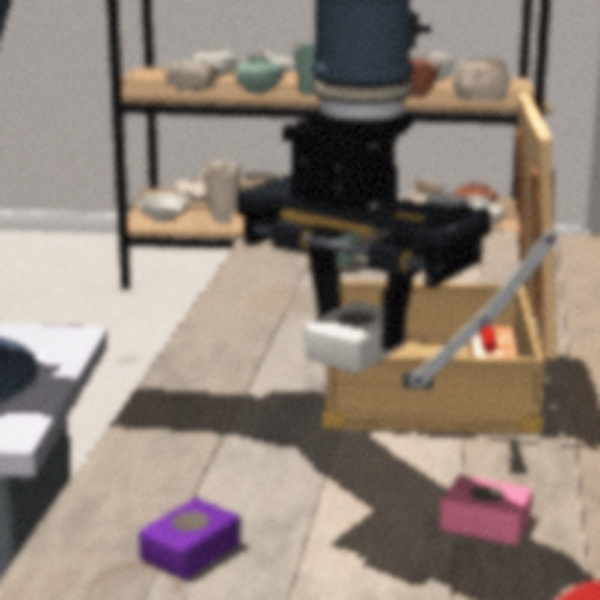

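The side view shows the white mould held level between the fingers, with the chest and stay undisturbed.

Call:
{"method": "drive_tool", "body": {
  "commands": [
    {"linear": [0.001,-0.02,-0.036],"rotation": [-7,0,-0.3]},
    {"linear": [0.002,-0.04,-0.071],"rotation": [-14,0,-0.6]},
    {"linear": [0.004,-0.06,-0.107],"rotation": [-21,0,-1]},
    {"linear": [0.005,-0.08,-0.143],"rotation": [-28,0,-1]},
    {"linear": [0.006,-0.1,-0.178],"rotation": [-33,0,-1]}
  ]
}}

```text
t: 4.58
tcp_pos: [470.5, -98.1, 185.3]
eef_rot: [0.501, 0.493, 0.509, -0.496]
force: [0.9, -0.3, -2.2]
width: 0.593
```

```bash
python3 - <<'E'
from h import *
plan([(480,14,190)],1)
E
```

```text
t 4.58 tcp [470.5 -98.1 185.3] yaw 1.2 tilt x [-0.011  0.005 -1.   ] F [ 0.9 -0.3 -2.2] w 51.6
 -> [480.  14. 190.] lin [-0.0042, 0.0117, -0.1119] rot [0.15, -0.31, 0.63] d 113
```

Call:
{"method": "drive_tool", "body": {
  "commands": [
    {"linear": [-0.002,0.006,-0.04],"rotation": [0,0,0.6]},
    {"linear": [-0.003,0.01,-0.08],"rotation": [0,0,0.6]},
    {"linear": [-0.004,0.011,-0.112],"rotation": [0,0,0.6]},
    {"linear": [-0.004,0.011,-0.112],"rotation": [0,0,0.6]},
    {"linear": [-0.004,0.011,-0.112],"rotation": [0,0,0.6]}
  ]
}}

```text
t: 5.0
tcp_pos: [480.1, 14.0, 189.6]
eef_rot: [0.503, 0.496, 0.506, -0.494]
force: [-0.2, -1.3, -2.3]
width: 0.596
```

```bash
python3 - <<'E'
from h import *
snap("top","t3")
plan([(480,14,35)],1)
plan([(480,14,35)],1)
crop("t3",220,110,420,260,4,"t3c")
d=snap("wrist","w3")
E
```

```text
t 5.05 tcp [480.1  12.  189.8] yaw 0.9 tilt x [-0.001  0.004 -1.   ] F [-0.2 -0.6 -2.2] w 51.6
 -> [480.  14.  35.] lin [0.1548, 0.0001, -0.0013] rot [-0.07, -0.24, 0.07] d 155
t 5.05 tcp [480.1  12.  189.8] yaw 0.9 tilt x [-0.001  0.004 -1.   ] F [-0.2 -0.6 -2.2] w 51.6
 -> [480.  14.  35.] lin [0.1548, 0.0001, -0.0013] rot [-0.07, -0.24, 0.07] d 155
```

View pics/t3c.png

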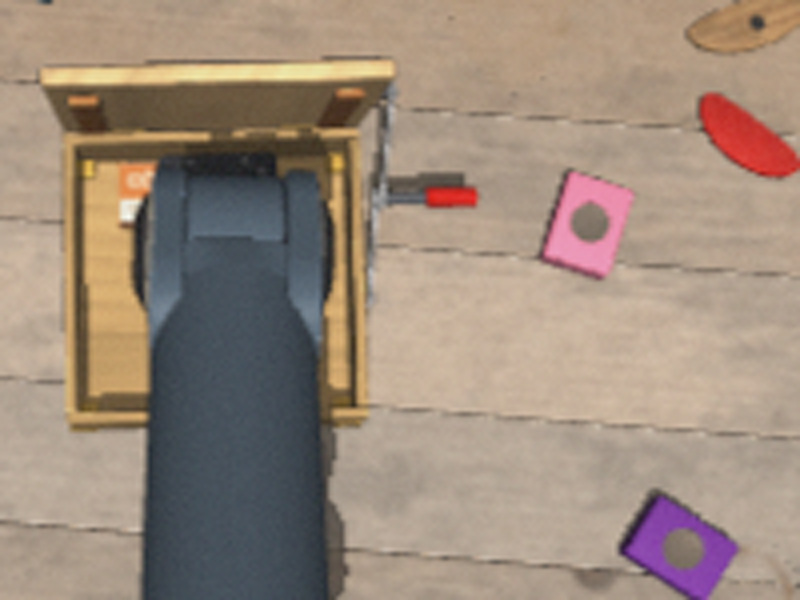

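View pics/w3.png

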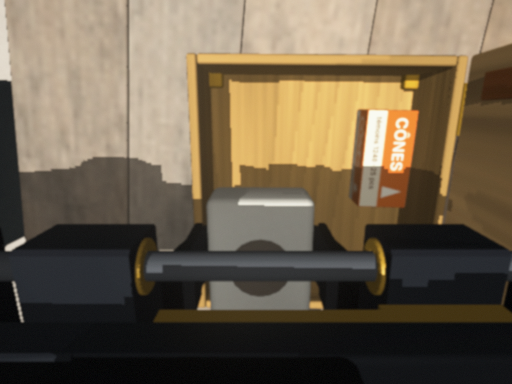

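The top view shows the arm over the chest. In the wrist view the mould is at (208–312, 188–300) over the clear front half, and the orange box is behind at (385,158). I'll shift about 13 mm backwards so the fingers have room to open, then go down.

Call:
{"method": "drive_tool", "body": {
  "commands": [
    {"linear": [0.03,0.006,-0.001],"rotation": [0,-0.2,0]},
    {"linear": [0.06,0.013,-0.001],"rotation": [0,-0.2,0]},
    {"linear": [0.09,0.013,-0.001],"rotation": [0,-0.2,0]},
    {"linear": [0.12,0.013,-0.001],"rotation": [0,-0.2,0]},
    {"linear": [0.14,0.013,-0.001],"rotation": [0,-0.2,0]}
  ]
}}

```text
t: 5.52
tcp_pos: [492.3, 11.5, 47.9]
eef_rot: [0.502, 0.496, 0.504, -0.498]
force: [0.6, 0.1, -2.0]
width: 0.595
```

Call:
{"method": "drive_tool", "body": {
  "commands": [
    {"linear": [0.004,0,0],"rotation": [0,0,0]},
    {"linear": [0.008,0,0],"rotation": [0,0,0]},
    {"linear": [0.011,0,0],"rotation": [0,0,0]},
    {"linear": [0.013,0,0],"rotation": [0,0,0]}
  ]
}}

```text
t: 5.85
tcp_pos: [494.7, 13.2, 38.4]
eef_rot: [0.504, 0.498, 0.503, -0.496]
force: [0.3, -0.3, -1.8]
width: 0.593
```

```bash
python3 - <<'E'
from h import *
plan([(493,14,30)],1)
snap("side","s4")
crop("s4",180,100,320,260,3.5,"s4c")
E
```

```text
t 5.85 tcp [494.7  13.2  38.4] yaw 0.8 tilt x [ 0.003  0.002 -1.   ] F [ 0.3 -0.3 -1.8] w 51.6
 -> [493.  14.  30.] lin [0.0084, -0.0017, -0.0008] rot [-0.21, -0.09, -0.15] d 9
```

View pics/s4c.png

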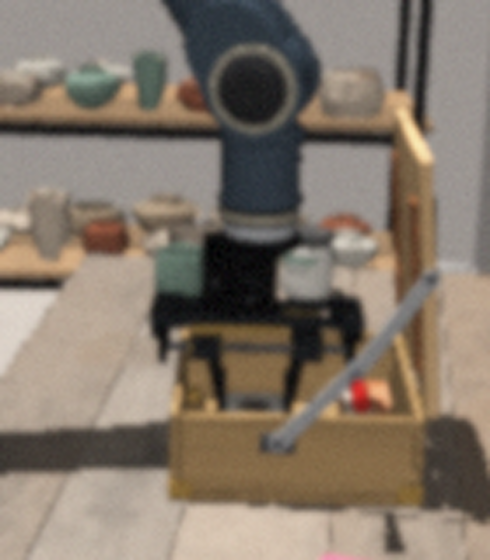

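The mould hangs inside the chest and the jaws clear the walls. I'll go down in small steps and watch the force.

Call:
{"method": "drive_tool", "body": {
  "commands": [
    {"linear": [0.002,0,0],"rotation": [0,0,0]},
    {"linear": [0.004,0,0],"rotation": [0,0,0]},
    {"linear": [0.005,0,0],"rotation": [0,0,0]},
    {"linear": [0.005,0,0],"rotation": [0,0,0]}
  ]
}}

```text
t: 6.23
tcp_pos: [493.7, 14.0, 32.6]
eef_rot: [0.503, 0.497, 0.504, -0.496]
force: [-0.1, 0.5, -2.1]
width: 0.592
```

Call:
{"method": "drive_tool", "body": {
  "commands": [
    {"linear": [0.001,0,0],"rotation": [0,0,0]},
    {"linear": [0.002,0,0],"rotation": [0,0,0]},
    {"linear": [0.002,0,0],"rotation": [0,0,0]}
  ]
}}

```text
t: 6.48
tcp_pos: [493.8, 13.9, 30.6]
eef_rot: [0.503, 0.497, 0.504, -0.496]
force: [-0.3, 0.1, -1.1]
width: 0.596
```

Call:
{"method": "drive_tool", "body": {
  "commands": [
    {"linear": [0.001,0,0],"rotation": [0,0,0]},
    {"linear": [0.002,0,0],"rotation": [0,0,0]},
    {"linear": [0.002,0,0],"rotation": [0,0,0]}
  ]
}}

```text
t: 6.73
tcp_pos: [493.8, 13.8, 30.2]
eef_rot: [0.503, 0.497, 0.504, -0.496]
force: [-5.3, -0.3, 17.2]
width: 0.598
```

There's floor contact at TCP z of about 30.3. I'll back off 1.5 mm and release.

Call:
{"method": "drive_tool", "body": {
  "commands": [
    {"linear": [-0.0015,0,0],"rotation": [0,0,0]},
    {"linear": [-0.0015,0,0],"rotation": [0,0,0]}
  ]
}}

```text
t: 6.9
tcp_pos: [494.1, 13.8, 30.4]
eef_rot: [0.504, 0.497, 0.504, -0.496]
force: [0.4, 0.8, -2.3]
width: 0.598
```

Call:
{"method": "drive_tool", "body": {
  "commands": [
    {"linear": [0,0,0],"rotation": [0,0,0]},
    {"linear": [0,0,0],"rotation": [0,0,0]},
    {"linear": [0,0,0],"rotation": [0,0,0]},
    {"linear": [0,0,0],"rotation": [0,0,0]},
    {"linear": [0,0,0],"rotation": [0,0,0]}
  ],
  "gripper": 0.068
}}

```text
t: 7.32
tcp_pos: [493.7, 13.8, 30.0]
eef_rot: [0.503, 0.497, 0.504, -0.496]
force: [-0.5, 0.1, 0.7]
width: 0.771
```

Call:
{"method": "drive_tool", "body": {
  "commands": [
    {"linear": [-0.02,0,0],"rotation": [0,0,0]},
    {"linear": [-0.06,0,0],"rotation": [0,0,0]},
    {"linear": [-0.1,0,0],"rotation": [0,0,0]},
    {"linear": [-0.14,0,0],"rotation": [0,0,0]},
    {"linear": [-0.17,0,0],"rotation": [0,0,0]}
  ]
}}

```text
t: 7.73
tcp_pos: [494.4, 13.2, 203.1]
eef_rot: [0.504, 0.498, 0.503, -0.495]
force: [1.0, 0.0, -0.1]
width: 0.779
```

```bash
python3 - <<'E'
from h import *
plan([(493,14,200)],1)
d=snap("wrist","w5"); P=cloud(d)
m=(P[...,2]>30)&(P[...,2]<48); np.save("pics/m.npy",m)
cv2.imwrite("pics/m5.png",(m*255).astype(np.uint8))
E
```

```text
t 7.73 tcp [494.4  13.2 203.1] yaw 0.8 tilt x [ 0.003  0.002 -1.   ] F [ 1.   0.  -0.1] w 67.7
 -> [493.  14. 200.] lin [0.0031, -0.0014, -0.0008] rot [-0.19, -0.11, -0.18] d 3
```

View pics/w5.png

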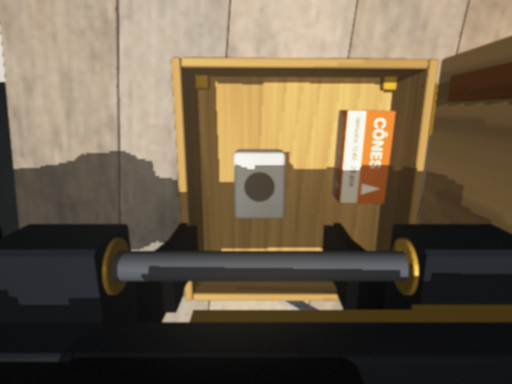

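The mould is on the chest floor at (236–285, 150–218), clear of the box and walls. Next I'll check that it's flat, then plan the approach to the knob.

```bash
python3 - <<'E'
from h import *
d=load("w5"); P=cloud(d)
for (u,v) in [(240,156),(280,156),(240,212),(280,212)]: print(px(d,u,v,r=2).round(1))
print("knob hover/grip")
plan([(534,-70,220),(576,-158,200),(576,-158,132)],1)
E
```

```text
[475.5  36.6  38.5]
[515.1  37.1  38.3]
[475.4 -21.4  38.7]
[516.8 -21.   38.5]
knob hover/grip
t 7.78 tcp [497.8  13.3 207.9] yaw 0.8 tilt x [ 0.012  0.005 -1.   ] F [1.5 0.6 3.1] w 67.9
 -> [534. -70. 220.] lin [-0.0121, 0.0352, 0.0837] rot [-0.2, -0.25, -0.71] d 92
 -> [ 576. -158.  200.] lin [0.008, 0.0758, 0.1724] rot [-0.2, -0.25, -0.71] d 188
 -> [ 576. -158.  132.] lin [0.076, 0.0749, 0.1727] rot [-0.2, -0.25, -0.71] d 203
```

Call:
{"method": "drive_tool", "body": {
  "commands": [
    {"linear": [0,0,0.041],"rotation": [0,-0.2,-0.5]},
    {"linear": [0,0,0.082],"rotation": [0,-0.2,-0.5]},
    {"linear": [0,0,0.123],"rotation": [0,-0.2,-0.5]},
    {"linear": [0,0,0.164],"rotation": [0,-0.2,-0.5]},
    {"linear": [0,0,0.173],"rotation": [0,-0.2,-0.5]}
  ],
  "gripper": 0.045
}}

```text
t: 8.2
tcp_pos: [495.0, -167.0, 200.2]
eef_rot: [-0.501, -0.495, -0.502, 0.502]
force: [0.9, -1.0, 0.8]
width: 0.542
```

Call:
{"method": "drive_tool", "body": {
  "commands": [
    {"linear": [0,0.04,0],"rotation": [0,0,0]},
    {"linear": [0,0.08,0],"rotation": [0,0,0]},
    {"linear": [0,0.08,0],"rotation": [0,0,0]},
    {"linear": [0,0.08,0],"rotation": [0,0,0]}
  ]
}}

```text
t: 8.53
tcp_pos: [577.6, -157.5, 197.7]
eef_rot: [0.502, 0.493, 0.506, -0.499]
force: [-0.7, 0.1, -0.5]
width: 0.52
```

```bash
python3 - <<'E'
from h import *
plan([(576,-159,140),(576,-159,116)],1)
d=snap("wrist","w6"); snap("side","s6"); crop("s6",200,60,330,240,3.2,"s6c")
E
```

```text
t 8.53 tcp [ 577.6 -157.5  197.7] yaw 1.0 tilt x [-0.01  -0.003 -1.   ] F [-0.7  0.1 -0.5] w 45.2
 -> [ 576. -159.  140.] lin [0.0577, -0.001, 0.0013] rot [-0.04, 0.17, 0.58] d 58
 -> [ 576. -159.  116.] lin [0.0817, -0.0008, 0.0012] rot [-0.04, 0.17, 0.58] d 82
```

View pics/w6.png

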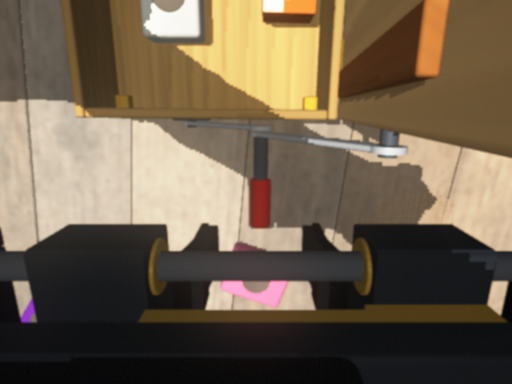

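View pics/s6c.png

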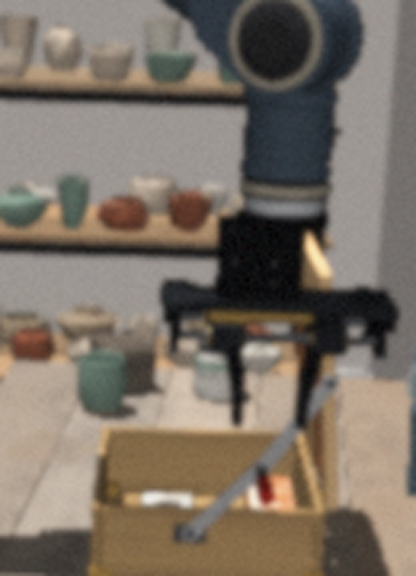

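In the wrist view the red knob is at (250–270, 180–228), centred between the fingers (inner faces at 215 and 305). I'll check its position by depth.

```bash
python3 - <<'E'
from h import *
d=load("w6"); im=d["image"].astype(int); P=cloud(d)
m=(im[...,0]>70)&(im[...,1]<40); s=np.zeros_like(m); s[165:235,240:285]=1; q=P[m&s]; q=q[(q[:,2]>100)]
print(len(q),np.percentile(q,[2,50,98],axis=0).round(1)); plan([(576,-159,116)],1)
E
```

```text
327 [[ 573.5 -170.2  127.3]
 [ 581.  -147.7  130.5]
 [ 583.7 -138.1  132.6]]
t 8.63 tcp [ 575.3 -158.3  198.3] yaw 0.8 tilt x [-0.01  -0.002 -1.   ] F [ 0.2  0.3 -1.6] w 45.0
 -> [ 576. -159.  116.] lin [0.0823, 0.0015, 0.0005] rot [-0.17, 0.12, 0.6] d 82
```

Call:
{"method": "drive_tool", "body": {
  "commands": [
    {"linear": [0.03,0.002,0.0005],"rotation": [0,0.1,0.5]},
    {"linear": [0.055,0.002,0.0005],"rotation": [0,0.1,0.5]},
    {"linear": [0.07,0.002,0.0005],"rotation": [0,0.1,0.5]},
    {"linear": [0.081,0.002,0.0005],"rotation": [0,0.1,0.5]},
    {"linear": [0.081,0.002,0.0005],"rotation": [0,0.1,0.5]}
  ]
}}

```text
t: 9.05
tcp_pos: [575.2, -158.4, 116.2]
eef_rot: [0.502, 0.496, 0.505, -0.497]
force: [-0.7, 0.9, 0.4]
width: 0.517
```

Call:
{"method": "drive_tool", "body": {
  "commands": [
    {"linear": [0,0,0],"rotation": [0,0,0]},
    {"linear": [0,0,0],"rotation": [0,0,0]},
    {"linear": [0,0,0],"rotation": [0,0,0]},
    {"linear": [0,0,0],"rotation": [0,0,0]},
    {"linear": [0,0,0],"rotation": [0,0,0]}
  ],
  "gripper": 0.005,
  "squeeze": 12
}}

```text
t: 9.47
tcp_pos: [578.0, -158.9, 118.9]
eef_rot: [0.504, 0.497, 0.503, -0.496]
force: [0.7, -0.3, -0.2]
width: 0.223
```

Call:
{"method": "drive_tool", "body": {
  "commands": [
    {"linear": [0,0,0],"rotation": [0,0,0]},
    {"linear": [0,0,0],"rotation": [0,0,0]}
  ]
}}

```text
t: 9.63
tcp_pos: [577.1, -158.9, 118.5]
eef_rot: [0.503, 0.496, 0.504, -0.496]
force: [-2.3, 1.4, 4.3]
width: 0.168
```

```bash
python3 - <<'E'
from h import *
s,p,r=pose()
a0=np.arctan2(66,61.2)
for arc in (6,12,18,24,30,35):
    a=a0+arc/90; dx=90*(np.cos(a)-np.cos(a0)); dz=90*(np.sin(a)-np.sin(a0)); print(arc,r.inv().apply([dx,0,dz]).round(1))
plan([(577,-159,117)],1)
E
```

```text
6 [-3.9 -4.5 -0.1]
12 [-7.5 -9.3 -0.1]
18 [-10.8 -14.3  -0.2]
24 [-13.8 -19.6  -0.3]
30 [-16.4 -25.   -0.4]
35 [-18.3 -29.6  -0.4]
t 9.63 tcp [ 577.1 -158.9  118.5] yaw 0.8 tilt x [-0.  0. -1.] F [-2.3  1.4  4.3] w 14.7
 -> [ 577. -159.  117.] lin [0.0015, -0.0001, 0.0001] rot [-0.16, -0.01, 0.03] d 2
```

The knob is gripped at 14.7 mm. I'll lift along the arc.

Call:
{"method": "drive_tool", "body": {
  "commands": [
    {"linear": [-0.002,-0.0022,0],"rotation": [0,0,0]},
    {"linear": [-0.0039,-0.0045,0],"rotation": [0,0,0]},
    {"linear": [-0.0058,-0.0069,0],"rotation": [0,0,0]},
    {"linear": [-0.0075,-0.0093,0],"rotation": [0,0,0]},
    {"linear": [-0.0092,-0.0118,0],"rotation": [0,0,0]}
  ]
}}

```text
t: 10.05
tcp_pos: [566.0, -159.1, 127.6]
eef_rot: [0.504, 0.496, 0.503, -0.496]
force: [2.7, -0.7, -1.5]
width: 0.162
```

Call:
{"method": "drive_tool", "body": {
  "commands": [
    {"linear": [-0.0016,-0.0025,0],"rotation": [0,0,0]},
    {"linear": [-0.0031,-0.0051,0],"rotation": [0,0,0]},
    {"linear": [-0.0046,-0.0078,0],"rotation": [0,0,0]},
    {"linear": [-0.006,-0.0105,0],"rotation": [0,0,0]},
    {"linear": [-0.0072,-0.0132,0],"rotation": [0,0,0]}
  ]
}}

```text
t: 10.47
tcp_pos: [552.4, -159.1, 134.6]
eef_rot: [0.504, 0.496, 0.504, -0.496]
force: [2.3, -0.9, -2.1]
width: 0.162
```

Call:
{"method": "drive_tool", "body": {
  "commands": [
    {"linear": [-0.001,-0.0023,0],"rotation": [0,0,0]},
    {"linear": [-0.0019,-0.0046,0],"rotation": [0,0,0]},
    {"linear": [-0.0019,-0.0046,0],"rotation": [0,0,0]}
  ]
}}

```text
t: 10.72
tcp_pos: [547.4, -159.2, 136.6]
eef_rot: [0.504, 0.496, 0.504, -0.496]
force: [1.7, 0.9, -0.9]
width: 0.164
```

```bash
python3 - <<'E'
from h import *
plan([(547,-159,137)],1)
snap("side","s7"); crop("s7",200,60,330,240,3.2,"s7c")
E
```

```text
t 10.72 tcp [ 547.4 -159.2  136.6] yaw 0.8 tilt x [-0.  0. -1.] F [ 1.7  0.9 -0.9] w 14.3
 -> [ 547. -159.  137.] lin [-0.0004, -0.0004, -0.0002] rot [-0.16, -0.01, 0.01] d 1
```

View pics/s7c.png

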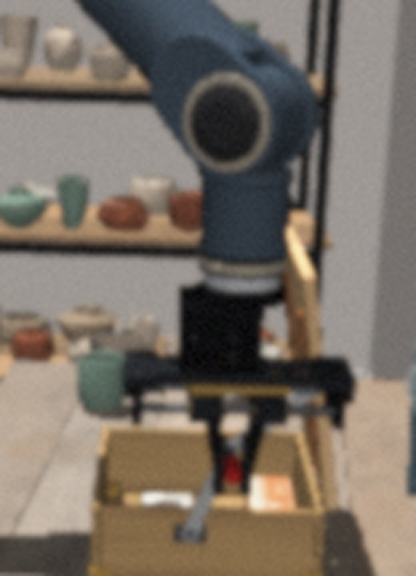

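The knee has folded past centre: the knob followed the arc for 34 mm and the lid leans forward. I'll let go and rise.

Call:
{"method": "drive_tool", "body": {
  "commands": [
    {"linear": [0,0,0],"rotation": [0,0,0]},
    {"linear": [0,0,0],"rotation": [0,0,0]},
    {"linear": [0,0,0],"rotation": [0,0,0]},
    {"linear": [0,0,0],"rotation": [0,0,0]},
    {"linear": [0,0,0],"rotation": [0,0,0]}
  ],
  "gripper": 0.042
}}

```text
t: 11.18
tcp_pos: [547.7, -159.4, 136.3]
eef_rot: [0.504, 0.496, 0.504, -0.496]
force: [-0.1, -0.4, 0.1]
width: 0.435
```

Call:
{"method": "drive_tool", "body": {
  "commands": [
    {"linear": [-0.03,0,0],"rotation": [0,0,0]},
    {"linear": [-0.07,0,0],"rotation": [0,0,0]},
    {"linear": [-0.11,0,0],"rotation": [0,0,0]},
    {"linear": [-0.15,0,0],"rotation": [0,0,0]},
    {"linear": [-0.19,0,0],"rotation": [0,0,0]}
  ]
}}

```text
t: 11.6
tcp_pos: [547.3, -159.4, 328.3]
eef_rot: [0.504, 0.496, 0.504, -0.496]
force: [0.5, 0.9, -0.1]
width: 0.482
```

Call:
{"method": "drive_tool", "body": {
  "commands": [
    {"linear": [-0.025,0,0],"rotation": [0,0,0]},
    {"linear": [-0.025,0,0],"rotation": [0,0,0]}
  ],
  "gripper": 0.0
}}

```text
t: 11.77
tcp_pos: [550.3, -160.7, 357.8]
eef_rot: [0.507, 0.499, 0.5, -0.494]
force: [1.7, -0.3, -1.0]
width: 0.399
```

```bash
python3 - <<'E'
from h import *
plan([(547,-159,350)],1)
d=snap("side","s8"); crop("s8",200,60,330,240,3.2,"s8c")
t=snap("top","t8"); crop("t8",220,90,420,240,4,"t8c")
E
```

```text
t 11.77 tcp [ 550.3 -160.7  357.8] yaw 0.8 tilt x [ 0.012 -0.002 -1.   ] F [ 1.7 -0.3 -1. ] w 34.7
 -> [ 547. -159.  350.] lin [0.0077, -0.0033, -0.0018] rot [-0.17, 0.11, -0.66] d 9
```

View pics/s8c.png

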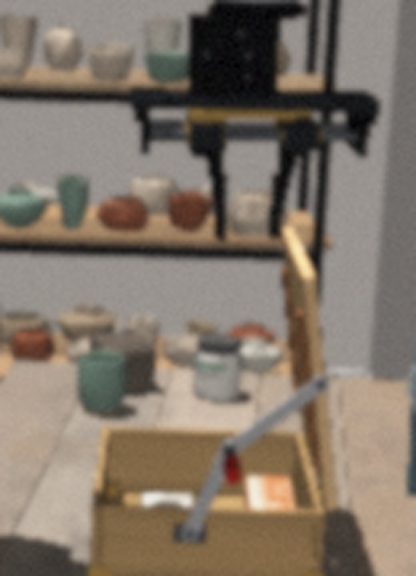

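View pics/t8c.png

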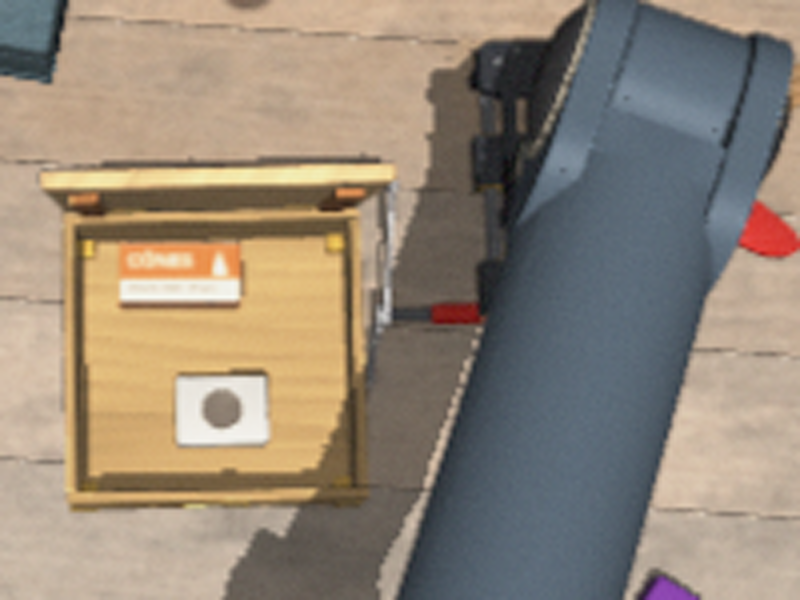

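The knee is bent up past centre at (228,450) in the side crop, the mould is flat in the chest, and the jar and cup are in place. Next I'll measure the lid edge.

```bash
python3 - <<'E'
from h import *
d=load("t8"); P=cloud(d)
s=np.zeros(P.shape[:2],bool); s[125:150,232:318]=1
q=P[s&(P[...,2]>150)]
print(len(q),np.percentile(q,[2,25,50,75,98],axis=0).round(1))
top=q[q[:,2]>np.percentile(q[:,2],98)-15]; print(top[:,0].min(),top[:,0].max(),top[:,2].max(),top[:,1].min(),top[:,1].max())
E
```

```text
820 [[ 597.9 -101.3  162.3]
 [ 605.8  -44.8  237.5]
 [ 609.1   12.2  297.4]
 [ 613.4   67.2  301.3]
 [ 624.3  115.9  306.1]]
336.3558386792614 615.3941750197396 1410.136960012614 -91.38679189384499 118.82891029269305
```

```bash
python3 - <<'E'
from h import *
plan([(655,15,348),(655,15,290)],1)
E
```

```text
t 11.87 tcp [ 548.  -159.4  352.1] yaw 0.8 tilt x [ 0.002 -0.    -1.   ] F [-0.1  0.  -1.4] w 27.9
 -> [655.  15. 348.] lin [0.0043, 0.1096, -0.1728] rot [-0.15, 0.01, -0.11] d 205
 -> [655.  15. 290.] lin [0.0623, 0.1095, -0.1728] rot [-0.15, 0.01, -0.11] d 214
```

Call:
{"method": "drive_tool", "body": {
  "commands": [
    {"linear": [0,0.04,-0.02],"rotation": [0,0,0]},
    {"linear": [0,0.07,-0.06],"rotation": [0,0,0]},
    {"linear": [0,0.1,-0.1],"rotation": [0,0,0]},
    {"linear": [0,0.109,-0.14],"rotation": [0,0,0]},
    {"linear": [0,0.109,-0.173],"rotation": [0,0,0]}
  ]
}}

```text
t: 12.28
tcp_pos: [654.2, 8.6, 348.0]
eef_rot: [0.503, 0.495, 0.504, -0.498]
force: [-0.1, 0.5, 0.3]
width: 0.019
```

Call:
{"method": "drive_tool", "body": {
  "commands": [
    {"linear": [0.015,0,0],"rotation": [0,0,0]},
    {"linear": [0.03,0,0],"rotation": [0,0,0]},
    {"linear": [0.045,0,0],"rotation": [0,0,0]},
    {"linear": [0.06,0,0],"rotation": [0,0,0]},
    {"linear": [0.06,0,0],"rotation": [0,0,0]}
  ]
}}

```text
t: 12.7
tcp_pos: [650.6, 7.7, 285.6]
eef_rot: [0.501, 0.494, 0.506, -0.499]
force: [-0.6, 0.3, -0.4]
width: 0.009
```

```bash
python3 - <<'E'
from h import *
plan([(632,15,290)],1)
d=snap("side","s9"); crop("s9",200,40,340,240,3,"s9c")
E
```

```text
t 12.7 tcp [650.6   7.7 285.6] yaw 0.8 tilt x [-0.01  -0.001 -1.   ] F [-0.6  0.3 -0.4] w 0.7
 -> [632.  15. 290.] lin [-0.0042, -0.0185, -0.0076] rot [-0.15, 0.06, 0.57] d 20
```

View pics/s9c.png

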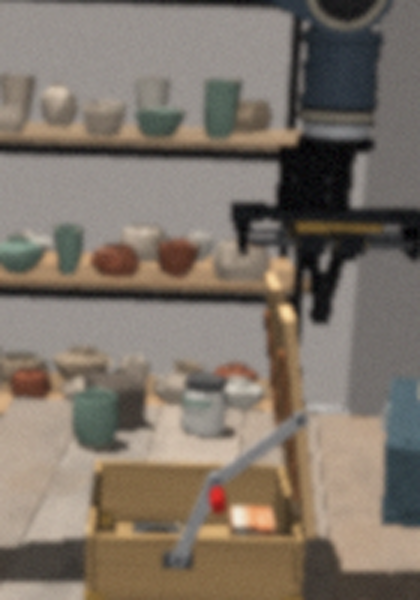

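```bash
cat > arc.py <<'E'
from h import *
import sys
H=np.array([637,80]); off=np.array([15,11])
def P(th): f=th+.06; return H+200.4*np.array([-np.cos(f),np.sin(f)])+off
def steps(ths):
    s,p,r=pose(); ry=r.as_matrix()[:,1]
    print("t",round(s["t"],2),"tcp",p.round(1),"F",np.round(s["force"],1),"tilt",r.as_matrix()[:,0].round(3))
    for t in ths:
        q=P(t); l=r.inv().apply(np.array([q[0],p[1]-(p[1]-12)*0.0,q[1]])-p)/1000
        print(round(t,2),q.round(1),l.round(4).tolist())
if __name__=="__main__": steps(np.arange(float(sys.argv[1]),float(sys.argv[2]),-0.04))
E
python3 arc.py 1.45 1.2
```

```text
t 12.75 tcp [651.6   7.6 287.7] F [-1.   0.7  0.3] tilt [-0.007 -0.001 -1.   ]
1.45 [639.8 291. ] [-0.0032, -0.0118, -0.0002]
1.41 [631.8 290.4] [-0.0025, -0.0198, -0.0003]
1.37 [623.9 289.4] [-0.0015, -0.0277, -0.0004]
1.33 [616.  288.1] [-0.0002, -0.0356, -0.0005]
1.29 [608.1 286.5] [0.0015, -0.0434, -0.0006]
1.25 [600.3 284.6] [0.0035, -0.0512, -0.0008]
1.21 [592.6 282.4] [0.0057, -0.0589, -0.0009]
```

Call:
{"method": "drive_tool", "body": {
  "commands": [
    {"linear": [-0.003,-0.008,0],"rotation": [0,0,0.4]},
    {"linear": [-0.003,-0.014,0],"rotation": [0,0,0.4]},
    {"linear": [-0.0025,-0.02,0],"rotation": [0,0,0.4]},
    {"linear": [-0.002,-0.024,0],"rotation": [0,0,0.4]},
    {"linear": [-0.0015,-0.0277,0],"rotation": [0,0,0.4]}
  ]
}}

```text
t: 13.17
tcp_pos: [625.6, 6.7, 293.8]
eef_rot: [0.506, 0.499, 0.501, -0.494]
force: [3.5, 0.3, 1.4]
width: 0.006
```

```bash
python3 arc.py 1.33 1.0
```

```text
t 13.17 tcp [625.6   6.7 293.8] F [3.5 0.3 1.4] tilt [ 0.009  0.    -1.   ]
1.33 [616.  288.1] [0.0056, -0.0096, -0.0001]
1.29 [608.1 286.5] [0.0071, -0.0175, -0.0003]
1.25 [600.3 284.6] [0.0089, -0.0253, -0.0004]
1.21 [592.6 282.4] [0.0111, -0.033, -0.0005]
1.17 [585.  279.9] [0.0135, -0.0407, -0.0006]
1.13 [577.5 277. ] [0.0163, -0.0482, -0.0007]
1.09 [570.1 273.9] [0.0193, -0.0556, -0.0008]
1.05 [562.9 270.5] [0.0227, -0.0629, -0.0009]
1.01 [555.8 266.8] [0.0263, -0.07, -0.001]
```

Contact at 3.5 N. I'll follow the lid's arc down.

Call:
{"method": "drive_tool", "body": {
  "commands": [
    {"linear": [0.003,-0.0096,0],"rotation": [0,0,-0.3]},
    {"linear": [0.0055,-0.0175,0],"rotation": [0,0,-0.3]},
    {"linear": [0.008,-0.0253,0],"rotation": [0,0,-0.3]},
    {"linear": [0.0105,-0.033,0],"rotation": [0,0,-0.3]},
    {"linear": [0.0135,-0.0407,0],"rotation": [0,0,-0.3]}
  ]
}}

```text
t: 13.58
tcp_pos: [584.3, 6.2, 278.9]
eef_rot: [0.504, 0.497, 0.503, -0.496]
force: [1.2, 0.5, 2.2]
width: 0.006
```

```bash
python3 arc.py 1.13 0.8
```

```text
t 13.58 tcp [584.3   6.2 278.9] F [1.2 0.5 2.2] tilt [ 0.002 -0.    -1.   ]
1.13 [577.5 277. ] [0.0018, -0.0068, -0.0001]
1.09 [570.1 273.9] [0.0049, -0.0141, -0.0002]
1.05 [562.9 270.5] [0.0084, -0.0214, -0.0003]
1.01 [555.8 266.8] [0.012, -0.0285, -0.0004]
0.97 [548.8 262.8] [0.016, -0.0355, -0.0005]
0.93 [542.  258.5] [0.0203, -0.0423, -0.0006]
0.89 [535.4 254. ] [0.0248, -0.0489, -0.0007]
0.85 [529.  249.2] [0.0296, -0.0553, -0.0008]
0.81 [522.8 244.2] [0.0346, -0.0616, -0.0009]
```

Call:
{"method": "drive_tool", "body": {
  "commands": [
    {"linear": [0.002,-0.0068,0],"rotation": [0,0,0]},
    {"linear": [0.005,-0.0141,0],"rotation": [0,0,0]},
    {"linear": [0.0085,-0.0214,0],"rotation": [0,0,0]},
    {"linear": [0.012,-0.0285,0],"rotation": [0,0,0]},
    {"linear": [0.016,-0.0355,0],"rotation": [0,0,0]}
  ]
}}

```text
t: 14.0
tcp_pos: [548.8, 5.8, 262.6]
eef_rot: [0.504, 0.497, 0.503, -0.496]
force: [0.7, 0.7, 2.2]
width: 0.001
```

```bash
python3 arc.py 0.93 0.6; python3 - <<'E'
from h import *
d=snap("side","s10"); crop("s10",200,40,340,240,3,"s10c")
E
```

```text
t 14.0 tcp [548.8   5.8 262.6] F [0.7 0.7 2.2] tilt [ 0.002 -0.    -1.   ]
0.93 [542.  258.5] [0.0041, -0.0067, -0.0001]
0.89 [535.4 254. ] [0.0086, -0.0133, -0.0002]
0.85 [529.  249.2] [0.0134, -0.0198, -0.0003]
0.81 [522.8 244.2] [0.0184, -0.026, -0.0004]
0.77 [516.8 238.9] [0.0237, -0.032, -0.0005]
0.73 [510.9 233.4] [0.0292, -0.0379, -0.0006]
0.69 [505.4 227.6] [0.0349, -0.0434, -0.0007]
0.65 [500.  221.6] [0.0409, -0.0488, -0.0007]
0.61 [494.9 215.4] [0.0471, -0.0539, -0.0008]
```

View pics/s10c.png

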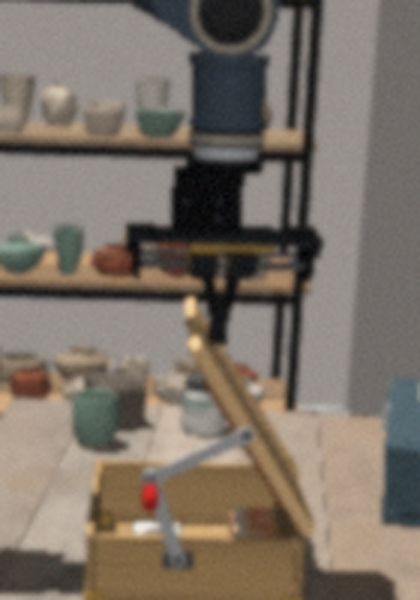

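The lid follows the fingertip at about 1 rad and the stay is folding freely. I'll continue.

Call:
{"method": "drive_tool", "body": {
  "commands": [
    {"linear": [0.004,-0.0067,0],"rotation": [0,0,0]},
    {"linear": [0.0086,-0.0133,0],"rotation": [0,0,0]},
    {"linear": [0.0134,-0.0198,0],"rotation": [0,0,0]},
    {"linear": [0.0184,-0.026,0],"rotation": [0,0,0]},
    {"linear": [0.0237,-0.032,0],"rotation": [0,0,0]}
  ]
}}

```text
t: 14.47
tcp_pos: [516.8, 5.1, 238.6]
eef_rot: [0.504, 0.497, 0.503, -0.496]
force: [-0.0, 0.0, 1.7]
width: 0.004
```

```bash
python3 arc.py 0.73 0.53
```

```text
t 14.47 tcp [516.8   5.1 238.6] F [-0.   0.   1.7] tilt [ 0.001 -0.    -1.   ]
0.73 [510.9 233.4] [0.0052, -0.0059, -0.0001]
0.69 [505.4 227.6] [0.011, -0.0115, -0.0002]
0.65 [500.  221.6] [0.017, -0.0168, -0.0003]
0.61 [494.9 215.4] [0.0231, -0.0219, -0.0003]
0.57 [490.1 209.1] [0.0295, -0.0268, -0.0004]
```

Call:
{"method": "drive_tool", "body": {
  "commands": [
    {"linear": [0.005,-0.0059,0],"rotation": [0,0,0]},
    {"linear": [0.011,-0.0115,0],"rotation": [0,0,0]},
    {"linear": [0.017,-0.0168,0],"rotation": [0,0,0]},
    {"linear": [0.023,-0.0219,0],"rotation": [0,0,0]},
    {"linear": [0.0295,-0.0268,0],"rotation": [0,0,0]}
  ]
}}

```text
t: 14.88
tcp_pos: [490.3, 4.8, 209.0]
eef_rot: [0.504, 0.497, 0.503, -0.496]
force: [-0.2, -0.1, 0.9]
width: 0.007
```

```bash
python3 arc.py 0.53 0.33
```

```text
t 14.88 tcp [490.3   4.8 209. ] F [-0.2 -0.1  0.9] tilt [ 0.002 -0.    -1.   ]
0.53 [485.5 202.5] [0.0065, -0.0048, -0.0001]
0.49 [481.2 195.7] [0.0132, -0.0091, -0.0001]
0.45 [477.1 188.8] [0.0202, -0.0132, -0.0002]
0.41 [473.3 181.8] [0.0272, -0.017, -0.0003]
0.37 [469.8 174.5] [0.0344, -0.0205, -0.0003]
```

Call:
{"method": "drive_tool", "body": {
  "commands": [
    {"linear": [0.0065,-0.0048,0],"rotation": [0,0,0]},
    {"linear": [0.013,-0.0091,0],"rotation": [0,0,0]},
    {"linear": [0.02,-0.0132,0],"rotation": [0,0,0]},
    {"linear": [0.027,-0.017,0],"rotation": [0,0,0]},
    {"linear": [0.0345,-0.0205,0],"rotation": [0,0,0]}
  ]
}}

```text
t: 15.3
tcp_pos: [470.1, 4.4, 174.4]
eef_rot: [0.504, 0.497, 0.503, -0.496]
force: [-0.6, 0.9, 1.1]
width: 0.007
```

```bash
python3 arc.py 0.33 0.13;  python3 - <<'E'
from h import *
d=snap("side","s11"); crop("s11",200,40,340,240,3,"s11c")
E
```

```text
t 15.3 tcp [470.1   4.4 174.4] F [-0.6  0.9  1.1] tilt [ 0.002 -0.    -1.   ]
0.33 [466.6 167.2] [0.0072, -0.0035, -0.0001]
0.29 [463.7 159.7] [0.0147, -0.0064, -0.0001]
0.25 [461.2 152.1] [0.0223, -0.009, -0.0001]
0.21 [458.9 144.5] [0.0299, -0.0113, -0.0002]
0.17 [456.9 136.7] [0.0377, -0.0133, -0.0002]
```

View pics/s11c.png

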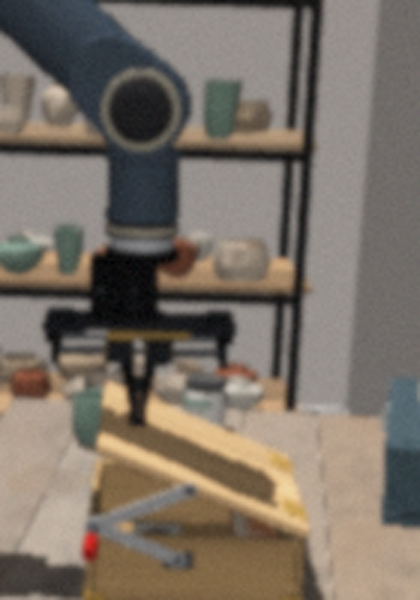

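The lid is at about 0.4 rad with the fingertip on its outer face. I'll slow down for the last part.

Call:
{"method": "drive_tool", "body": {
  "commands": [
    {"linear": [0.007,-0.0035,0],"rotation": [0,0,0]},
    {"linear": [0.0147,-0.0064,0],"rotation": [0,0,0]},
    {"linear": [0.022,-0.009,0],"rotation": [0,0,0]},
    {"linear": [0.03,-0.0113,0],"rotation": [0,0,0]},
    {"linear": [0.0375,-0.0133,0],"rotation": [0,0,0]}
  ]
}}

```text
t: 15.77
tcp_pos: [457.1, 4.3, 136.8]
eef_rot: [0.504, 0.497, 0.503, -0.496]
force: [0.5, -0.4, 0.8]
width: 0.007
```

Call:
{"method": "drive_tool", "body": {
  "commands": [
    {"linear": [0.006,-0.001,0],"rotation": [0,0,0]},
    {"linear": [0.012,-0.002,0],"rotation": [0,0,0]},
    {"linear": [0.018,-0.003,0],"rotation": [0,0,0]},
    {"linear": [0.023,-0.0035,0],"rotation": [0,0,0]},
    {"linear": [0.026,-0.004,0],"rotation": [0,0,0]}
  ]
}}

```text
t: 16.18
tcp_pos: [453.2, 4.2, 110.9]
eef_rot: [0.504, 0.496, 0.503, -0.496]
force: [-0.8, -1.0, 0.4]
width: 0.008
```

```bash
python3 arc.py 0.05 -0.02
```

```text
t 16.18 tcp [453.2   4.2 110.9] F [-0.8 -1.   0.4] tilt [ 0.001 -0.001 -1.   ]
0.05 [452.8 113. ] [-0.0021, -0.0003, -0.0]
0.01 [452.1 105. ] [0.0059, -0.0011, -0.0]
```

Call:
{"method": "drive_tool", "body": {
  "commands": [
    {"linear": [0.002,0,0],"rotation": [0,0,0]},
    {"linear": [0.004,0,0],"rotation": [0,0,0]},
    {"linear": [0.006,0,0],"rotation": [0,0,0]},
    {"linear": [0.008,0,0],"rotation": [0,0,0]},
    {"linear": [0.008,0,0],"rotation": [0,0,0]}
  ]
}}

```text
t: 16.6
tcp_pos: [453.6, 4.2, 103.5]
eef_rot: [0.504, 0.497, 0.503, -0.496]
force: [-1.2, 0.1, 0.1]
width: 0.006
```

Call:
{"method": "drive_tool", "body": {
  "commands": [
    {"linear": [0.001,0,0],"rotation": [0,0,0]},
    {"linear": [0.0015,0,0],"rotation": [0,0,0]},
    {"linear": [0.0015,0,0],"rotation": [0,0,0]}
  ]
}}

```text
t: 16.85
tcp_pos: [453.6, 4.2, 103.3]
eef_rot: [0.504, 0.497, 0.503, -0.496]
force: [-3.4, 0.1, 12.0]
width: 0.01
```

The fingertip stopped at z 92.3 with 12 N, which matches the shut outer face at 92. I'll retreat and check.

Call:
{"method": "drive_tool", "body": {
  "commands": [
    {"linear": [-0.02,0,0],"rotation": [0,0,0]},
    {"linear": [-0.06,0,0],"rotation": [0,0,0]},
    {"linear": [-0.1,0,0],"rotation": [0,0,0]},
    {"linear": [-0.14,0,0],"rotation": [0,0,0]},
    {"linear": [-0.18,0,0],"rotation": [0,0,0]}
  ]
}}

```text
t: 17.27
tcp_pos: [452.6, 3.9, 284.1]
eef_rot: [0.504, 0.497, 0.503, -0.496]
force: [0.9, 0.8, -0.7]
width: 0.001
```

Call:
{"method": "drive_tool", "body": {
  "commands": [
    {"linear": [0,0,0.04],"rotation": [0,0,0]},
    {"linear": [0,0,0.08],"rotation": [0,0,0]},
    {"linear": [0,0,0.12],"rotation": [0,0,0]},
    {"linear": [0,0,0.16],"rotation": [0,0,0]},
    {"linear": [0,0,0.2],"rotation": [0,0,0]}
  ]
}}

```text
t: 17.68
tcp_pos: [455.7, -197.3, 282.6]
eef_rot: [0.505, 0.497, 0.503, -0.495]
force: [0.7, -1.0, 0.4]
width: 0.003
```

Call:
{"method": "drive_tool", "body": {
  "commands": [
    {"linear": [0,0,0.04],"rotation": [0,0,0]},
    {"linear": [0,0,0.08],"rotation": [0,0,0]},
    {"linear": [0,0,0.08],"rotation": [0,0,0]},
    {"linear": [0,0,0.08],"rotation": [0,0,0]},
    {"linear": [0,0,0.08],"rotation": [0,0,0]}
  ]
}}

```text
t: 18.1
tcp_pos: [457.2, -275.1, 281.8]
eef_rot: [0.504, 0.497, 0.503, -0.496]
force: [0.6, 0.6, 0.5]
width: 0.007
```

```bash
python3 - <<'E'
from h import *
plan([])
d=snap("top","t12"); crop("t12",90,90,410,300,2.4,"t12c")
for u,v in [(250,150),(300,150),(275,180),(250,205),(300,205),(244,213)]: print(px(d,u,v,r=2).round(1))
P=cloud(d); s=np.zeros(P.shape[:2],bool); s[138:212,240:308]=1
q=P[s&(P[...,2]>70)&(P[...,2]<120)]; c=np.linalg.lstsq(np.c_[q[:,:2]-[530,14],np.ones(len(q))],q[:,2],rcond=None)[0]; print(c,len(q))
snap("side","s12"); crop("s12",180,100,330,260,3.5,"s12c")
E
```

```text
t 18.1 tcp [ 457.2 -275.1  281.8] yaw 0.8 tilt x [ 0.001  0.001 -1.   ] F [0.6 0.6 0.5] w 0.6
[611.4  80.5  93.7]
[609.4 -65.2  93. ]
[522.2   8.8  92.4]
[450.4  81.9  92. ]
[448.7 -61.8  93.3]
[427.4  99.4  92.9]
[9.68846791e-05 8.21692989e-05 9.23526410e+01] 4814
```

View pics/t12c.png

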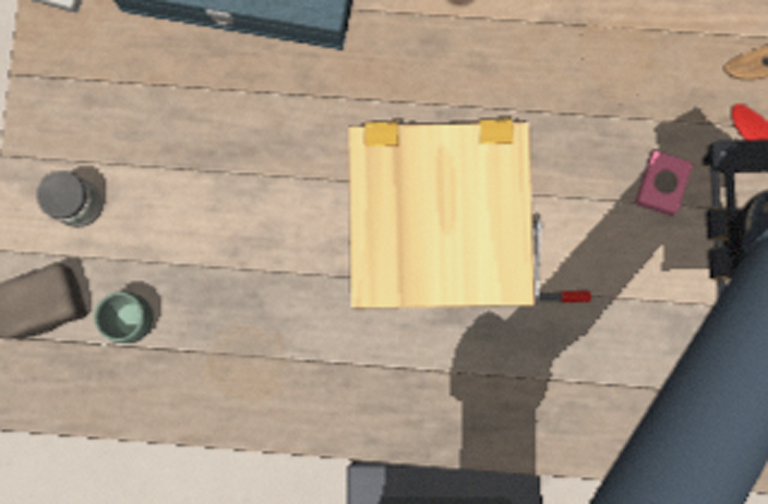

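View pics/s12c.png

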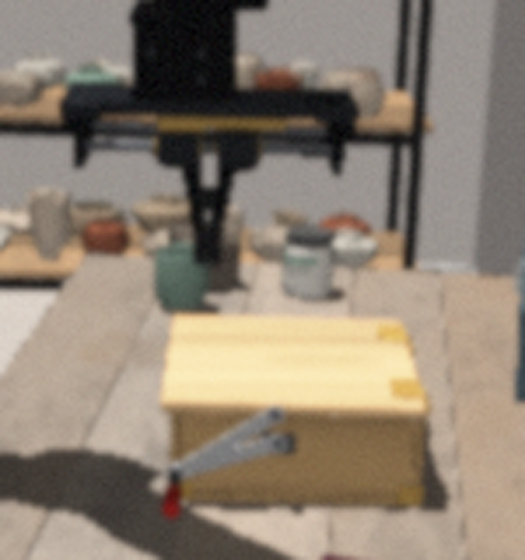

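The lid is flat: its plane slope is under 0.0002 and its outer face is at 92.4 mm. The jar (top crop 68,197) and cup (123,318) are in place, and the robot is clear of everything.

```bash
python3 -c "
from rig import order
print(order.close_job())"
```

```text
the job is handed in; nothing more can be done
None
```

The white mould is in the chest and the lid is fully shut. I handed the job in at about 18 s of the 64 s allowed; it gives no verdict.

- **Mould:** I set it on the free front half of the floor and let go while the lid was still locked open. Depth readings at four points on its top were 38.3 to 38.7 mm, against 39 mm expected, so it was lying flat. I last saw it flat just before closing the lid, and couldn't check it once the lid was shut.
- **Stay:** I pinched the red knob and lifted it about 34 mm along its circle. The side picture showed the knee past centre, and it stayed there when I let go.
- **Lid:** I pushed it down with the closed fingertips at about 0.5 rad/s and slower at the end, with a final press of 12 N. The outer face measured 92.4 mm (92 expected) with a tilt under 0.0002.
- **Surroundings:** In the last pictures the jar, the cup and the pink look-alike looked to be where they started, and the arm was touching nothing. I judged this by eye.

No check failed. The measured tool position wavered by up to about 5 mm during and just after fast moves, but settled in the slow steps.

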